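# Take the hot lid off the pot with the lid lifter

### The job

The small steel pot on the black hotplate is hot: take the lid lifter from its stand, hook it through the loop of that pot's lid, lift the lid off level and set it down flat in the middle of the steel saucer. Then hang the lifter back in its stand the way it was. Do not touch the lid with the gripper or the arm, and leave everything else (the saucer, both pots, the other lid) where it stands.

Things in the scene. Friction and masses are not known exactly. Their poses are not given: they have to be found in the camera images.
- lifter_handle (a point): Centre of the lid lifter's upright wooden handle, 26x26x70 mm, z up; loose, 160 g. Steel guard disc 70 across, underside 39 mm below this point. A strip runs down at x=-33..-28 mm to a flat tongue, x=-33..+24, 16 mm wide, 5 thick, underside 115 mm below this point, pointing to +x; its last 4 mm turn up 8 mm above the tongue's top. Starts hanging in the stand, axes nearly along the stand's.
- stand: Fixed steel stand, z up. Two level arms (x=-56..+44, |y|=18..40 mm, top at z=100) leave a 36 mm slot along x, open at +x; back wall at x=-53. The lifter's guard rests on the arms, its hook hangs in the slot, tongue to +x, handle centre 139 mm straight above this origin (foot, on the table). It goes straight up out of the slot and straight down into it.
- lid: Loose 150 g lid of the pot (100 across, 70 tall) on the black round hotplate; a twin pot on a wooden board is not meant. Origin: centre of underside, z up. Plug 84 across, 8 mm deep in the pot's mouth; disc 104 across, top at z=11 mm. Loop of 6 mm bar in the y-z plane: posts at y=+-30, level top bar, underside z=45. Opening 54 wide, 34 high, entered along the lid's x from either side.
- saucer: Upward-facing stainless steel saucer, loose, 300 g: 160 mm across the rim, 14 mm high; flat inner floor about 128 mm across, 3 mm above the origin, which is the centre of its underside.
Mind the look-alikes: they are no part of the job. Leave any purple or red look-alike of the part that bears lifter_handle alone.

How it is judged:
By the outcome, as a careful person would: the job done as asked, in the order asked, and still so for the second after the job is handed in, with the robot touching nothing.
It also fails if it takes over 67 s, if anything falls off the work surface, if the arm or the gripper's body presses on something with over 40 N, if the wrist force passes 120 N, or if a joint passes its speed limit or range.

### The arm

A 7-joint arm with a two-finger parallel gripper is mounted at the origin on the work surface. World frame = base frame: x ahead of the robot, y to its left, z up, the work surface at z = 0. Lengths are in m, angles in rad, forces in N, time in s.
With the tool pointing down it reaches from about 0.4 to 0.9 m from the base axis. Payload 5.6 kg.
Tool frame: the origin (TCP) lies at the very end of the fingers, on their centre line; the grasp point (between the pads) lies 19 mm behind it; z points along the fingers, y is the line along which they close (so a half turn about z gives the same grasp; the last joint's range is limited). The gripper opens to 92 mm and grips with 3 to 60 N. Pads are 20 mm wide; open, the fingers measure 128 mm over their backs; the gripper's body (75 mm by 189 mm) begins 69 mm behind the grasp point.
Start: joints at [-1.38, 0.468, -0.012, 1.603, 0.006, 1.071, -0.056], TCP at [0.151, 0.632, 0.215] pointing down, gripper open.
Joint ranges: [-2.53, 2.53], [-0.31, 2.02], [-1.57, 1.55], [0.28, 2.44], [-1.29, 4.43], [0.15, 1.84], [-2.92, 2.92]. Speed limits (rad/s): [2.57, 2.57, 3.14, 3.14, 3.14, 3.14, 3.14].

### API

Orientations are given as a unit quaternion [x, y, z, w].
In Python, from workcell import ctrl gives the robot as it stands. The module is installed in compiled form; this text tells all that it offers.
- The arm moves only by the tool apply_moves, never from a script. Its argument "motion" is a list of rows, each a list of 5 numbers: the shift along the tool's x, y, z in mm, then the turn about the tool's z in rad, then the opening in per cent of the stroke, from 0 (shut) to 100 (fully open). A call has 1 to 5 rows; each row is the pose to reach, as a shift and turn from the pose commanded when the call began, along the tool's axes at that moment; what a row does not reach only later rows make up. A row lasts 1/12 s, in which the tool goes at most 41.7 mm and 7.16 degrees, less where a joint would pass 70% of its speed; a pose out of reach is approached as far as the arm can. A call with a gripper value outside its range is refused whole. The fingers move at their own pace and stop on an object; the grip force is fixed at half the most. Time passes only in rows, so rows that repeat a pose let the fingers close. It gives the time, the measured TCP pose, the force, the opening and the grip force at its end, in the units of the state.
- ctrl.get_obs(): the state, without advancing time (a new reading comes with each control period).
- ctrl.capture(name): name is "side" or "top" or "wrist"; returns (picture, depth): 400x640x3 uint8, red, green, blue; 400x640 float32, m along the optical axis (not along the pixel's ray), 0 where there is no reading.
- ctrl.camera_info(name): a dict with "intrinsics" (3x3 intrinsics, pixels), "extrinsics" (4x4, takes a point from world to camera coordinates); the wrist camera has in their place "mount" (4x4, takes a point from camera to tool coordinates, whose origin is the TCP and whose axes are the flange's). Camera axes: x right, y down, z forward; pixel columns grow to the right and rows downward; lengths in m; the calibration is good to about 2 mm. The wrist camera is an equidistant fisheye: a pixel r from the principal point sees the ray r / f radians off the axis. A picture is of the moment at which its call begins: read the wrist's pose just before it. camera_info takes no time and is no camera call.
- ctrl.sign_off(): hands the job in; it is judged then, once.
Trained networks look in the newest picture that a camera, given by its name, has taken for a name from the list of things; names that differ only in an ending like _2 or _b are one class to them, and where a whole thing is asked for, a point or a joint stands for the part that bears it (a point fixed in the world has none). Each returns a list of dicts, best first, with "conf" (0 to 1); they miss things now and then, are a little off and sometimes report something else, mostly with a low value. They report only what shows in the picture. A call takes as long as a camera call. They do not tell look-alikes from the thing itself.
- ctrl.boxes_of(camera, target): "extent" ([centre column, centre row, width, height] in pixels, round what is visible of it).
The state is a dict: "time_s": time; "joint_positions": joint angles; "qd": joint speeds; "effort": joint torques, N m; "tcp_pos": TCP position; "tool_rot": TCP orientation; "ft_force": force on the tool from outside, world axes, zero at the start; "ft_torque": the same for the moment, N m; "width": opening from 0.0 (shut) to 1.0 (fully open); "grip_force": force on a finger pad.
Only numpy, scipy, OpenCV 4.12 (cv2) and the standard library are available. Lean on these libraries where they do the work, as an engineer would, in place of code of your own. Each camera call takes 0.05 s, during which the arm holds its last target. There are 200 camera calls.

## Working session

There is one attempt and no reset: what is moved stays moved. The work goes in short steps, Python scripts to look and compute and a tool call to move; the robot and the scene stay as the last step left them, time stands still between calls to the robot, and variables do not carry over. Pictures are saved under pics/ and viewed, at most 10 in all, crops included, and the job is handed in when it is done.

Besides the shell and the picture viewer there is one more tool, called after ">>>" as name(argument=value, ...) on one line, values as JSON. apply_moves: Moves the arm, as the interface text tells. Its arguments: {"type":"object","properties":{"motion":{"type":"array"}},"required":["motion"]}

```bash
mkdir -p pics; ls; python3 - <<'E'
from workcell import ctrl
import cv2,numpy as np
np.set_printoptions(precision=4,suppress=True)
o=ctrl.get_obs();print(o)
for n in ("top","side"):
    p,d=ctrl.capture(n);cv2.imwrite(f"pics/{n}0.png",p[:,:,::-1]);np.save(f"{n}0.npy",d)
    print(ctrl.camera_info(n))
    for t in ("lifter_handle","stand","lid","saucer"):
        print(n,t,[(np.round(b["extent"]),round(b["conf"],2)) for b in ctrl.boxes_of(n,t)])
print(ctrl.camera_info("wrist"))
E
```

```text
pics
{'time_s': 0.0, 'joint_positions': array([-1.38  ,  0.4684, -0.0116,  1.6036,  0.006 ,  1.0714, -0.0563]), 'qd': array([ 0.0007,  0.0008,  0.0011, -0.0004,  0.0008, -0.0004, -0.0007]), 'effort': array([ -0.0007, -52.0573,  -0.0129, -24.3757,  -0.0567,   0.0172,
         0.0002]), 'tcp_pos': array([0.1506, 0.6317, 0.2136]), 'tool_rot': array([ 0.1167,  0.9932, -0.0009, -0.    ]), 'ft_force': array([-0.3048, -0.2738,  0.27  ]), 'ft_torque': array([ 0.0041, -0.001 ,  0.0476]), 'grip_force': 0.0, 'width': 1.0013268777702518}
{'intrinsics': array([[393.4508,   0.    , 314.626 ],
       [  0.    , 393.4508, 199.6685],
       [  0.    ,   0.    ,   1.    ]]), 'extrinsics': array([[ 0.0251, -0.9989,  0.0394, -0.0504],
       [-0.9975, -0.0276, -0.0647,  0.6169],
       [ 0.0657, -0.0377, -0.9971,  0.8727],
       [ 0.    ,  0.    ,  0.    ,  1.    ]])}
top lifter_handle [(array([305., 162.,  34.,  37.]), 0.94), (array([364., 167.,  31.,  34.]), 0.92), (array([194., 155.,  38.,  36.]), 0.89), (array([400., 134.,  32.,  38.]), 0.76), (array([240., 129.,  33.,  31.]), 0.6), (array([298., 2
[... 479 characters left out ...]
fter_handle [(array([361., 241.,  31.,  57.]), 0.93), (array([356., 201.,  27.,  54.]), 0.92), (array([352., 162.,  25.,  55.]), 0.74), (array([399., 269.,  44.,  54.]), 0.71), (array([377., 179.,  22.,  60.]), 0.62)]
side stand [(array([350., 216.,  42.,  53.]), 0.74)]
side lid [(array([272., 147.,  37.,  28.]), 0.56)]
side saucer [(array([269., 231.,  62.,  40.]), 0.92)]
{'intrinsics': array([[309.7069,   0.    , 318.5963],
       [  0.    , 309.7069, 201.6211],
       [  0.    ,   0.    ,   1.    ]]), 'mount': array([[ 0.0004, -0.9559, -0.2937,  0.0836],
       [ 1.    ,  0.0005, -0.0003,  0.0014],
       [ 0.0004, -0.2937,  0.9559, -0.1695],
       [ 0.    ,  0.    ,  0.    ,  1.    ]])}
```

View pics/top0.png

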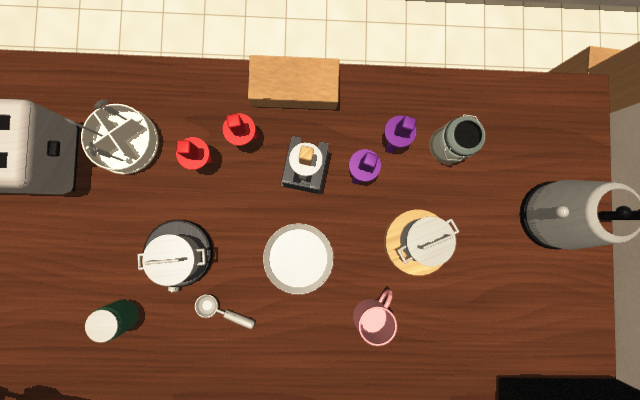

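View pics/side0.png

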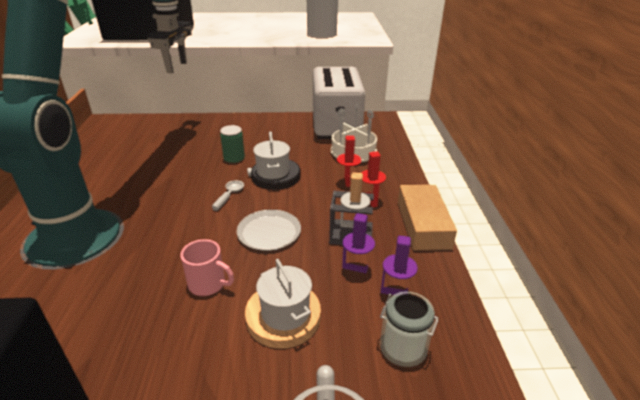

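Top view: lifter with wooden handle in its stand at (305,160), saucer (298,259), target lid on the hotplate (170,260) with its bar running left-right. Red copies are at (239,128) and (193,153), purple ones at (365,165) and (400,131). Now the depth measurement.

```bash
cat > h.py <<'E'
import numpy as np,cv2
from workcell import ctrl
np.set_printoptions(precision=4,suppress=True)
def cloud(n,d):
    c=ctrl.camera_info(n);K=c["intrinsics"];E=np.linalg.inv(c["extrinsics"])
    v,u=np.mgrid[0:400,0:640]
    P=np.stack([(u-K[0,2])/K[0,0]*d,(v-K[1,2])/K[1,1]*d,d],-1)
    W=P@E[:3,:3].T+E[:3,3];W[d<=0]=np.nan
    return W
def fit(P):  # circle
    A=np.c_[2*P[:,:2],np.ones(len(P))];s=np.linalg.lstsq(A,(P[:,:2]**2).sum(1),rcond=None)[0]
    return s[:2],np.sqrt(s[2]+s[0]**2+s[1]**2)
def rect(P):
    return cv2.minAreaRect((P[:,:2]*1000).astype(np.float32))
E
python3 - <<'E'
from h import *
D={n:np.load(n+"0.npy") for n in("top","side")}
img=cv2.imread("pics/top0.png");W=cloud("top",D["top"])
def sub(W,c0,c1,r0,r1,z0,z1):
    P=W[r0:r1,c0:c1].reshape(-1,3);return P[(P[:,2]>z0)&(P[:,2]<z1)]
print("table z",np.nanmedian(W[210:225,225:260,2]))
# handle
P=sub(W,275,335,130,200,.155,.2);print("handle top",len(P),P.mean(0),P[:,2].max(),rect(P))
P=sub(W,275,335,130,200,.09,.112);print("guard/arms",len(P),P.mean(0),np.median(P[:,2]),rect(P))
P=sub(W,275,335,130,200,.108,.118);print("guardtop",len(P),fit(P) if len(P)>5 else 0,rect(P))
P=sub(W,275,335,130,200,.003,.09);print("low",len(P),rect(P))
for c in range(0,0):pass
print("zmap stand");print((W[134:196:4,278:334:4,2]*1000).round())
P=sub(W,255,345,215,300,.004,.02);print("saucer",len(P),rect(P),cv2.minEnclosingCircle((P[:,:2]*1000).astype(np.float32)), np.nanmedian(W[250:268,288:308,2]))
P=sub(W,130,220,215,300,.03,.2);print("z hist",np.histogram(P[:,2],bins=17,range=(.03,.2)))
zm=np.median(P[(P[:,2]>.06)&(P[:,2]<.11)][:,2]);print(zm)
L=P[abs(P[:,2]-zm)<.006];print("disc",rect(L),cv2.minEnclosingCircle((L[:,:2]*1000).astype(np.float32)))
B=P[P[:,2]>zm+.02];print("bar",len(B),B.mean(0),B[:,2].max(),rect(B))
P=sub(W,130,220,215,300,.01,.03);print("plate",rect(P))
W2=cloud("side",D["side"])
P=sub(W2,330,380,165,255,.145,.2);print("side handle",len(P),P.mean(0),rect(P))
P=sub(W2,240,310,125,195,zm+.025,.2);print("side bar",len(P),P.mean(0),P[:,2].max(),rect(P))
P=sub(W2,240,310,125,195,zm-.006,zm+.006);print("side disc",len(P),cv2.minEnclosingCircle((P[:,:2]*1000).astype(np.float32)))
P=sub(W2,230,310,205,255,.004,.02);print("side saucer",cv2.minEnclosingCircle((P[:,:2]*1000).astype(np.float32)))
for nm,b in (("red1",(222,258,110,148)),("red2",(174,212,134,172)),("pur1",(346,384,148,186)),("pur2",(382,420,112,152))):
    P=sub(W,*b,.03,.3);print(nm,P[P[:,2]>P[:,2].max()-.01].mean(0))
E
```

```text
table z 7.927203825697227e-06
handle top 195 [ 0.6958 -0.0096  0.1724] 0.17728327053006676 ((697.4845581054688, -9.577695846557617), (25.82720375061035, 26.123027801513672), 78.14949035644531)
guard/arms 1382 [ 0.6878 -0.0091  0.1017] 0.10154473280003828 ((690.5614624023438, -9.262676239013672), (79.80332946777344, 100.51829528808594), 79.98007202148438)
guardtop 13 (array([ 0.6878, -0.0149]), np.float64(0.013888975509179821)) ((689.7448120117188, -12.945775985717773), (21.027130126953125, 49.903114318847656), 46.79195022583008)
low 452 ((700.3697509765625, -8.914138793945312), (160.594482421875, 134.5852508544922), 0.7949180603027344)
zmap stand
[[ -2.   2.   2.   2.   2.  -2.  -2.  -0.  -2.  -1.   3.   3.  -3.  -2.]
 [  1.   0.   2.  -3. 100. 103.  -1.   1.  nan  -3.   3.   1.   3.   2.]
 [ -1.   1.  -1. 100.  97. 102.  -0.   0.   1.   3.  -0. 101.   1.   0.]
 [ -1.   1.   1. 101.  99. 106. 174. 172. 104. 104. 100.  98. 101.  -1.]
 [  0.   2.   1. 100. 101. 105. 171. 175. 172. 105. 103.  99. 101.   0.]
 [  0.   2.   0. 106. 106. 102. 173. 171. 174. 103. 103. 101. 101.  -3.]
 [ -3. 
[... 1478 characters left out ...]
88427734), 6.5314860343933105)
plate ((473.2398986816406, 266.150390625), (184.63229370117188, 147.84544372558594), 6.804643154144287)
side handle 288 [ 0.6956 -0.064   0.159 ] ((695.938232421875, -73.10868072509766), (161.81283569335938, 28.456707000732422), 87.58412170410156)
side bar 31 [0.4858 0.2504 0.136 ] 0.14220551037779772 ((485.14605712890625, 257.7528991699219), (5.438562393188477, 59.208614349365234), 6.932120323181152)
side disc 525 ((444.7165832519531, 308.264404296875), 112.24906158447266)
side saucer ((473.93597412109375, 17.58672523498535), 130.2181396484375)
red1 [0.7603 0.1338 0.1493]
red2 [0.7056 0.2282 0.1491]
pur1 [ 0.6918 -0.1362  0.149 ]
pur2 [ 0.768  -0.2118  0.149 ]
```

```bash
cat >> h.py <<'E'
from scipy.spatial.transform import Rotation as R
def go(x,y,z,yaw,T=None):
    """prints shift (mm) and turn to put TCP at x,y,z with tool -x axis at world yaw (deg)"""
    o=ctrl.get_obs();M=R.from_quat(o["tool_rot"]).as_matrix()
    d=M.T@(np.array([x,y,z])-o["tcp_pos"])*1000
    cur=np.arctan2(-M[1,0],-M[0,0]);t=-(np.radians(yaw)-cur);t=(t+np.pi/2)%np.pi-np.pi/2
    print("t",o["time_s"],"tcp",o["tcp_pos"],"yaw",np.degrees(cur),"tilt",M[:,2],"F",o["ft_force"],"grip",o["grip_force"],o["width"])
    print("GO",d.round(1),"turn",t.round(3),"dist",np.linalg.norm(d).round())
E
python3 - <<'E'
from h import *
img=cv2.imread("pics/top0.png");hsv=cv2.cvtColor(img,cv2.COLOR_BGR2HSV)
m=((hsv[...,1]<60)&(hsv[...,2]>90)).astype(np.uint8)
n,l,s,c=cv2.connectedComponentsWithStats(m)
k=l[259,298];print(s[k],c[k])
cn=max(cv2.findContours((l==k).astype(np.uint8),0,cv2.CHAIN_APPROX_NONE)[0],key=len)
e=cv2.fitEllipse(cn);print(e)
C=ctrl.camera_info("top");E=np.linalg.inv(C["extrinsics"]);K=C["intrinsics"]
def ray(u,v,z):
    r=E[:3,:3]@np.linalg.inv(K)@[u,v,1];o=E[:3,3];return o+r*(z-o[2])/r[2]
print("saucer",ray(*e[0],.014))
pts=np.array([ray(*p[0],.014) for p in cn]);print(fit(pts))
go(.697,-.010,.230,-10)
E
```

```text
[ 263  224   71   70 3864] [297.9288 258.3724]
((297.9327087402344, 258.37091064453125), (68.85526275634766, 69.62969970703125), 23.921079635620117)
saucer [0.4843 0.0001 0.014 ]
(array([ 0.4847, -0.0002]), np.float64(0.07802332300128535))
t 0.5 tcp [0.1506 0.6323 0.2146] yaw -13.397389789575184 tilt [ 0.  0. -1.] F [-0.1014  0.6747  0.1968] grip 0.0 0.9971629968009424
GO [-680.3 -498.2  -15.4] turn -0.059 dist 843.0
```

>>> apply_moves(motion=[[-680,-498,-15,-0.06,100],[-680,-498,-15,-0.06,100],[-680,-498,-15,-0.06,100],[-680,-498,-15,-0.06,100],[-680,-498,-15,-0.06,100]])

```text
time_s: 0.92
tcp_pos: [0.2866, 0.4721, 0.2185]
tool_rot: [0.087, 0.996, 0.0, 0.0]
ft_force: [0.8, -0.1, -0.8]
width: 0.995
grip_force: 0.0
```

```bash
python3 -c "
from h import *
go(.697,-.010,.230,-10)"
```

```text
t 0.9167 tcp [0.2866 0.4721 0.2185] yaw -9.942281478779318 tilt [ 0.0002  0.0004 -1.    ] F [ 0.8139 -0.1352 -0.8487] grip 0.0 0.9948525093289515
GO [-487.5 -403.9  -11.6] turn 0.001 dist 633.0
```

>>> apply_moves(motion=[[-487,-404,-12,0,100],[-487,-404,-12,0,100],[-487,-404,-12,0,100],[-487,-404,-12,0,100],[-487,-404,-12,0,100]])

```text
time_s: 1.33
tcp_pos: [0.4215, 0.3133, 0.2227]
tool_rot: [0.087, 0.996, 0.0, 0.0]
ft_force: [0.9, 0.5, -0.3]
width: 0.998
grip_force: 0.0
```

>>> apply_moves(motion=[[-320,-265,-8,0,100],[-320,-265,-8,0,100],[-320,-265,-8,0,100],[-320,-265,-8,0,100],[-320,-265,-8,0,100]])

```text
time_s: 1.75
tcp_pos: [0.5566, 0.1546, 0.2267]
tool_rot: [0.087, 0.996, 0.0, 0.0]
ft_force: [0.3, 1.2, 0.4]
width: 1.002
grip_force: 0.0
```

```bash
python3 -c "
from h import *
go(.697,-.010,.230,-10)"
```

```text
t 1.75 tcp [0.5566 0.1546 0.2267] yaw -9.956425530532513 tilt [ 0.0007  0.0004 -1.    ] F [0.3014 1.1733 0.4071] grip 0.0 1.0021455951953475
GO [-166.7 -137.9   -3.3] turn 0.001 dist 216.0
```

>>> apply_moves(motion=[[-167,-138,-3,0,100],[-167,-138,-3,0,100],[-167,-138,-3,0,100],[-167,-138,-3,0,100],[-167,-138,-3,0,100]])

```text
time_s: 2.17
tcp_pos: [0.6918, -0.0037, 0.2293]
tool_rot: [0.087, 0.996, 0.0, 0.0]
ft_force: [1.2, 0.6, 0.8]
width: 0.999
grip_force: 0.0
```

```bash
python3 - <<'E'
from h import *
go(.697,-.010,.125,-10)
p,d=ctrl.capture("wrist");cv2.imwrite("pics/w1.png",p[:,:,::-1])
o=ctrl.get_obs();go(.697,-.010,.125,-10)
c=ctrl.camera_info("wrist");K=c["intrinsics"];m=c["mount"]
v,u=np.mgrid[0:400,0:640];a=(u-K[0,2])/K[0,0];b=(v-K[1,2])/K[1,1];r=np.hypot(a,b)+1e-9
s=np.tan(r)/r;P=np.stack([a*s*d,b*s*d,d],-1)@m[:3,:3].T+m[:3,3]
W=P@R.from_quat(o["tool_rot"]).as_matrix().T+o["tcp_pos"]
ok=(d>0)&(r<1.2)&(abs(W[...,0]-.697)<.1)&(abs(W[...,1]+.01)<.1)
Q=W[ok]
H=Q[(Q[:,2]>.165)&(Q[:,2]<.185)];print("handle",len(H),np.median(H[:,2]),rect(H))
A=Q[(Q[:,2]>.09)&(Q[:,2]<.112)];print("arms",len(A),rect(A))
E
```

```text
t 2.1667 tcp [ 0.6918 -0.0037  0.2293] yaw -9.943950717492065 tilt [ 0.0003  0.0003 -1.    ] F [1.2267 0.6324 0.8443] grip 0.0 0.9985445681190802
GO [ -6.2  -5.3 104.3] turn 0.001 dist 105.0
t 2.2167 tcp [ 0.6955 -0.0137  0.229 ] yaw -10.460856188760241 tilt [ 0.0039 -0.0069 -1.    ] F [ 1.7811 -5.5847  1.7046] grip 0.0 1.0005781453932048
GO [ -0.2   4.5 103.9] turn -0.008 dist 104.0
handle 1015 0.17256115028879945 ((701.1593017578125, -19.598369598388672), (26.115846633911133, 25.71550750732422), 78.03206634521484)
arms 5476 ((695.093505859375, -20.03478240966797), (80.81449127197266, 100.92842102050781), 79.41240692138672)
```

View pics/w1.png

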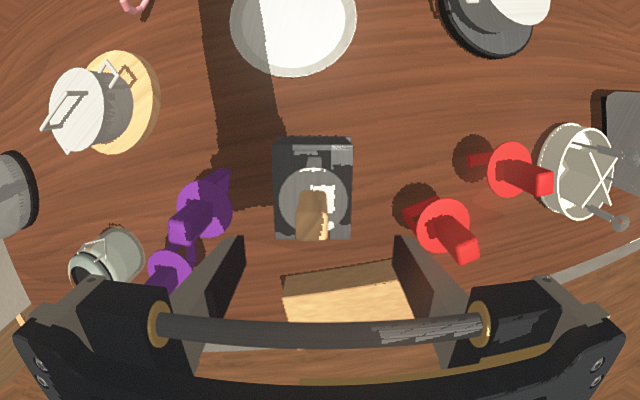

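The wrist view shows the lifter upright in the stand at (312,195), midway between the fingers, with nothing in the fingers' way. It agrees with the top camera: handle at (0.697, -0.010), yaw about -11°.

>>> apply_moves(motion=[[0,0,0,0.02,80],[0,0,30,0.02,80],[0,0,60,0.02,80],[0,0,90,0.02,80],[0,0,102,0.02,80]])

```text
time_s: 2.63
tcp_pos: [0.6876, -0.0002, 0.1229]
tool_rot: [0.096, 0.995, 0.0, -0.003]
ft_force: [0.2, 1.2, -0.9]
width: 0.798
grip_force: 0.0
```

>>> apply_moves(motion=[[0,0,0,0,80],[0,0,0,0,80]])

```text
time_s: 2.8
tcp_pos: [0.6907, -0.0013, 0.1276]
tool_rot: [0.096, 0.995, 0.0, -0.0]
ft_force: [-0.7, -0.7, 1.0]
width: 0.803
grip_force: 0.0
```

```bash
python3 -c "
from h import *
go(.697,-.010,.128,-11)"
```

```text
t 2.8 tcp [ 0.6907 -0.0013  0.1276] yaw -11.06246287361026 tilt [-0.0001  0.0003 -1.    ] F [-0.7154 -0.7496  1.0252] grip 0.0 0.8029498456445525
GO [-7.9 -7.4 -0.4] turn -0.001 dist 11.0
```

>>> apply_moves(motion=[[-8,-7.5,0,0,80],[-8,-7.5,0,0,80],[-8,-7.5,0,0,80],[-8,-7.5,0,0,80]])

```text
time_s: 3.13
tcp_pos: [0.6978, -0.0115, 0.1285]
tool_rot: [0.097, 0.995, 0.0, 0.001]
ft_force: [0.5, -0.1, 0.7]
width: 0.798
grip_force: 0.0
```

>>> apply_moves(motion=[[0,0,0,0,15],[0,0,0,0,15],[0,0,0,0,15],[0,0,0,0,15],[0,0,0,0,15]])

```text
time_s: 3.55
tcp_pos: [0.6971, -0.0109, 0.1271]
tool_rot: [0.097, 0.995, 0.0, -0.0]
ft_force: [-1.1, -0.2, 0.2]
width: 0.46
grip_force: 0.0
```

>>> apply_moves(motion=[[0,0,0,0,15],[0,0,0,0,15],[0,0,0,0,15]])

```text
time_s: 3.8
tcp_pos: [0.6971, -0.011, 0.1271]
tool_rot: [0.097, 0.995, 0.0, 0.0]
ft_force: [0.6, -0.6, -0.0]
width: 0.284
grip_force: 30.0
```

```bash
python3 -c "
from h import *
go(.697,-.010,.128,-11)"
```

```text
t 3.8 tcp [ 0.6971 -0.011   0.1271] yaw -11.10318134855978 tilt [ 0.0001  0.0001 -1.    ] F [ 0.6172 -0.6156 -0.0132] grip 29.99916583299637 0.2836007185233431
GO [ 0.3  0.9 -0.9] turn -0.002 dist 1.0
```

Gripped (26 mm opening). Lifting straight up out of the slot.

>>> apply_moves(motion=[[0,0,-20,0,15],[0,0,-45,0,15],[0,0,-75,0,15],[0,0,-105,0,15],[0,0,-130,0,15]])

```text
time_s: 4.22
tcp_pos: [0.6972, -0.0111, 0.259]
tool_rot: [0.097, 0.995, 0.0, 0.0]
ft_force: [0.7, -0.3, -1.0]
width: 0.282
grip_force: 30.0
```

>>> apply_moves(motion=[[0,0,0,0,15],[0,0,0,0,15]])

```text
time_s: 4.38
tcp_pos: [0.6976, -0.0111, 0.2584]
tool_rot: [0.097, 0.995, 0.0, 0.001]
ft_force: [-0.3, 0.0, -2.6]
width: 0.282
grip_force: 30.0
```

```bash
python3 -c "
from h import *
go(.4368,.258,.257,6.5)"
```

```text
t 4.3833 tcp [ 0.6976 -0.0111  0.2584] yaw -11.107440053576248 tilt [ 0.0026  0.0003 -1.    ] F [-0.3237  0.0407 -2.6275] grip 29.99886006116867 0.2820243481120671
GO [307.8 213.8   0.8] turn -0.307 dist 375.0
```

>>> apply_moves(motion=[[20,14,0,0,15],[48,33,0,0,15],[78,54,0,0,15],[108,75,0,0,15],[138,96,0,0,15]])

```text
time_s: 4.8
tcp_pos: [0.5775, 0.1105, 0.2546]
tool_rot: [0.097, 0.995, -0.001, -0.002]
ft_force: [0.2, 0.9, -2.2]
width: 0.284
grip_force: 30.0
```

>>> apply_moves(motion=[[30,21,0,-0.06,15],[60,42,0,-0.12,15],[90,63,0,-0.18,15],[115,80,0,-0.24,15],[130,90,0,-0.3,15]])

```text
time_s: 5.22
tcp_pos: [0.4661, 0.2255, 0.2552]
tool_rot: [-0.057, 0.998, -0.0, -0.002]
ft_force: [0.1, -0.1, -1.9]
width: 0.281
grip_force: 30.0
```

```bash
python3 -c "
from h import *
go(.4368,.258,.257,6.5)"
```

```text
t 5.2167 tcp [0.4661 0.2255 0.2552] yaw 6.532539205920754 tilt [-0.004  -0.0008 -1.    ] F [ 0.0716 -0.137  -1.9481] grip 29.99854803085327 0.28143936782361406
GO [25.4 35.6 -1.7] turn 0.001 dist 44.0
```

>>> apply_moves(motion=[[20,15,0,0,15],[26,30,-2,0,15],[26,36,-2,0,15],[26,36,-2,0,15]])

```text
time_s: 5.55
tcp_pos: [0.4401, 0.257, 0.2583]
tool_rot: [-0.054, 0.999, -0.0, -0.0]
ft_force: [1.2, -0.1, -1.6]
width: 0.282
grip_force: 30.0
```

```bash
python3 - <<'E'
from h import *
go(.4368,.258,.2115,6.5)
p,d=ctrl.capture("side");p2,d2=ctrl.capture("wrist");np.save("s2.npy",d);np.save("w2.npy",d2)
a=cv2.resize(p[60:220,180:380],(800,640))[:,:,::-1]
b=cv2.resize(p2[0:330,120:540],(420,330))[:,:,::-1]
cv2.imwrite("pics/s2.png",a[:600]);cv2.imwrite("pics/w2.png",p2[:,:,::-1])
W=cloud("side",d)
P=W[60:220,180:380].reshape(-1,3)
m=(abs(P[:,0]-.45)<.07)&(abs(P[:,1]-.26)<.045)
for z0,z1 in((.128,.143),(.146,.175)):
    Q=P[m&(P[:,2]>z0)&(P[:,2]<z1)];print(z0,len(Q),rect(Q) if len(Q)>3 else 0)
E
```

```text
t 5.55 tcp [0.4401 0.257  0.2583] yaw 6.228064686602675 tilt [-0.0006 -0.0005 -1.    ] F [ 1.224  -0.0653 -1.5989] grip 29.999026358127594 0.28196591432451146
GO [ 3.1  1.4 46.8] turn -0.005 dist 47.0
0.128 26 ((485.03887939453125, 260.15484619140625), (5.339914321899414, 66.29118347167969), 7.355733871459961)
0.146 84 ((437.10772705078125, 256.1413879394531), (55.67438507080078, 19.819297790527344), 5.700003623962402)
```

View pics/s2.png

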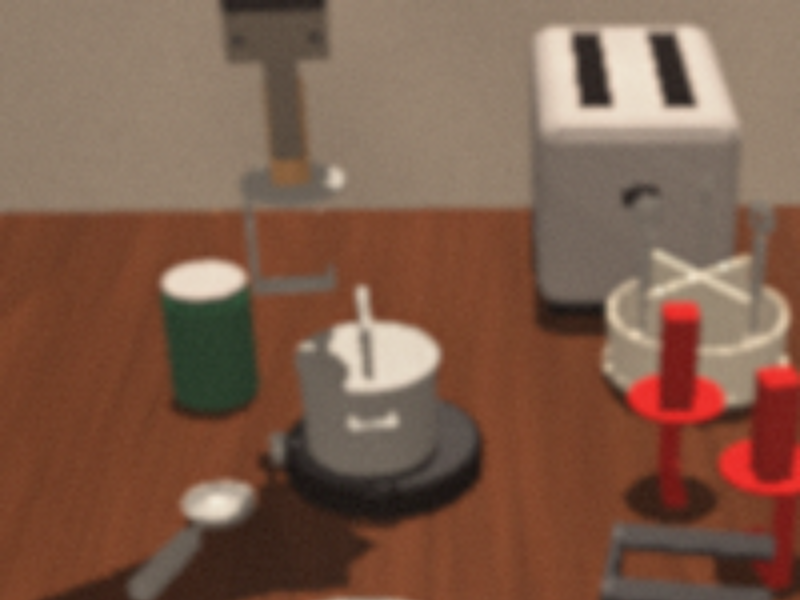

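View pics/w2.png

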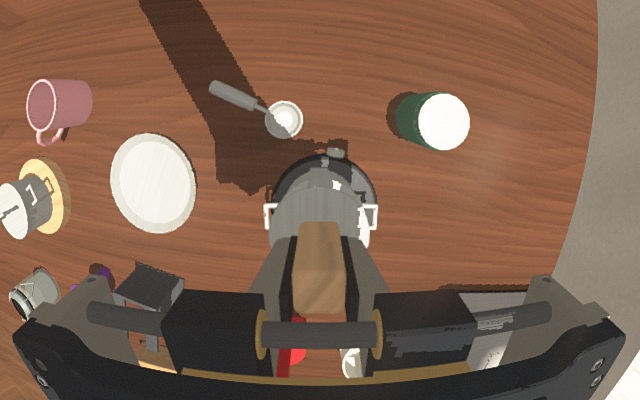

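The side view shows the lifter upright behind the loop. Its tongue tip at crop (333,275) is clear of the bar at (362,290–375). Relative measurements agree: tip about 17 mm short of the bar, sideways within 2 mm. Lowering to loop height.

>>> apply_moves(motion=[[3,0,15,0,15],[3,0,30,0,15],[3,0,42,0,15],[3,0,47,0,15],[3,0,47,0,15]])

```text
time_s: 6.07
tcp_pos: [0.4375, 0.2541, 0.2107]
tool_rot: [-0.052, 0.999, -0.001, -0.001]
ft_force: [0.1, -0.5, -1.9]
width: 0.283
grip_force: 30.0
```

```bash
python3 - <<'E'
from h import *
go(.489,.2625,.2115,6.5)
p,d=ctrl.capture("side")
W=cloud("side",d)
P=W[60:220,180:380].reshape(-1,3)
m=(abs(P[:,1]-.26)<.045)
Q=P[m&(P[:,0]<.474)&(P[:,0]>.4)&(P[:,2]>.102)&(P[:,2]<.15)];print(len(Q),rect(Q),np.percentile(Q[:,2],[0,10,50,90,100]))
Q=P[m&(P[:,0]>.478)&(P[:,0]<.495)&(P[:,2]>.128)&(P[:,2]<.15)];print(len(Q),rect(Q),np.percentile(Q[:,2],[0,10,50,90,100]))
E
```

```text
t 6.0667 tcp [0.4375 0.2541 0.2107] yaw 5.964128012691555 tilt [-0.0021 -0.0022 -1.    ] F [ 0.0769 -0.4687 -1.9482] grip 29.998906552791595 0.2825957121623376
GO [-52.1   3.   -0.9] turn -0.009 dist 52.0
99 ((433.6197509765625, 255.75), (58.266544342041016, 51.041072845458984), 20.006507873535156) [0.1023 0.1111 0.1143 0.1329 0.148 ]
27 ((485.1388244628906, 258.3328552246094), (5.619359016418457, 58.74125289916992), 3.7332661151885986) [0.1292 0.1339 0.1388 0.1401 0.1413]
```

>>> apply_moves(motion=[[-10,1,0,-0.009,15],[-22,2,0,-0.009,15],[-34,3,0,-0.009,15],[-46,3,0,-0.009,15],[-52,3,0,-0.009,15]])

```text
time_s: 6.53
tcp_pos: [0.4914, 0.2645, 0.2131]
tool_rot: [-0.057, 0.998, 0.0, 0.001]
ft_force: [0.5, 0.3, -1.4]
width: 0.283
grip_force: 30.0
```

```bash
python3 - <<'E'
from h import *
go(.489,.2625,.2115,6.5)
p,d=ctrl.capture("side")
cv2.imwrite("pics/s3.png",cv2.resize(p[60:220,200:360],(600,600),interpolation=cv2.INTER_CUBIC)[:,:,::-1])
go(.489,.2625,.2115,6.5)
E
```

```text
t 6.5333 tcp [0.4914 0.2645 0.2131] yaw 6.561864569594978 tilt [ 0.0028  0.001  -1.    ] F [ 0.5048  0.2655 -1.4489] grip 29.998905658721924 0.282573255598285
GO [ 2.6 -1.7  1.6] turn 0.001 dist 4.0
t 6.5833 tcp [0.4917 0.2644 0.2129] yaw 6.532646652645708 tilt [ 0.0029  0.0008 -1.    ] F [ 2.1769  0.4132 -1.6004] grip 29.99871075153351 0.2826923630731689
GO [ 2.9 -1.5  1.4] turn 0.001 dist 4.0
```

View pics/s3.png

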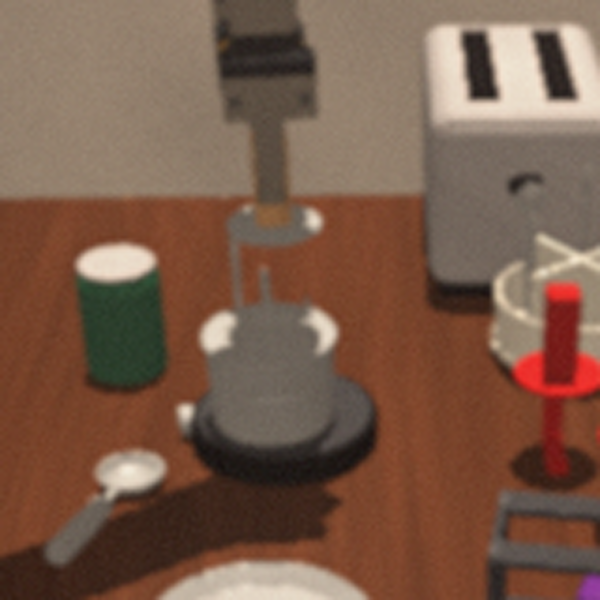

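Side view: the strip (237,270) is left of the bar (265,290) and the tongue tip (307,305) shows to its right, so the tongue is through the loop. Lifting slowly.

>>> apply_moves(motion=[[0,0,-5,0,15],[0,0,-10,0,15],[0,0,-14,0,15],[0,0,-17,0,15],[0,0,-20,0,15]])

```text
time_s: 7.0
tcp_pos: [0.4884, 0.2644, 0.2328]
tool_rot: [-0.058, 0.998, 0.0, 0.0]
ft_force: [-0.1, 0.4, -3.6]
width: 0.281
grip_force: 30.0
```

>>> apply_moves(motion=[[0,0,-4,0,15],[0,0,-10,0,15],[0,0,-20,0,15],[0,0,-32,0,15],[0,0,-45,0,15]])

```text
time_s: 7.42
tcp_pos: [0.4885, 0.2642, 0.278]
tool_rot: [-0.058, 0.998, -0.0, -0.0]
ft_force: [0.8, -0.3, -2.6]
width: 0.277
grip_force: 30.0
```

>>> apply_moves(motion=[[0,0,-5,0,15],[0,0,-8,0,15],[0,0,-8,0,15],[0,0,-8,0,15]])

```text
time_s: 7.75
tcp_pos: [0.4884, 0.2642, 0.2848]
tool_rot: [-0.058, 0.998, -0.0, -0.0]
ft_force: [-0.6, 0.3, -3.0]
width: 0.283
grip_force: 30.0
```

```bash
python3 - <<'E'
from h import *
go(.489,.000,.285,6.5)
p,d=ctrl.capture("side");np.save("s4.npy",d)
cv2.imwrite("pics/s4.png",cv2.resize(p[40:200,200:360],(600,600),interpolation=cv2.INTER_CUBIC)[:,:,::-1])
W=cloud("side",d);P=W[40:200,200:360].reshape(-1,3)
Q=P[(abs(P[:,0]-.485)<.065)&(abs(P[:,1]-.263)<.06)&(P[:,2]>.1)]
print(np.histogram(Q[:,2],bins=14,range=(.1,.24)))
E
```

```text
t 7.75 tcp [0.4884 0.2642 0.2848] yaw 6.597519836316477 tilt [-0.0005 -0.0003 -1.    ] F [-0.6356  0.2544 -2.9971] grip 29.998702704906464 0.2826490929321966
GO [  29.8 -262.5   -0.1] turn 0.002 dist 264.0
(array([  0,   0,   0,   0,  10, 474,  13,   7,  71,  36,   6,   8,   6,
         6]), array([0.1 , 0.11, 0.12, 0.13, 0.14, 0.15, 0.16, 0.17, 0.18, 0.19, 0.2 ,
       0.21, 0.22, 0.23, 0.24]))
```

View pics/s4.png

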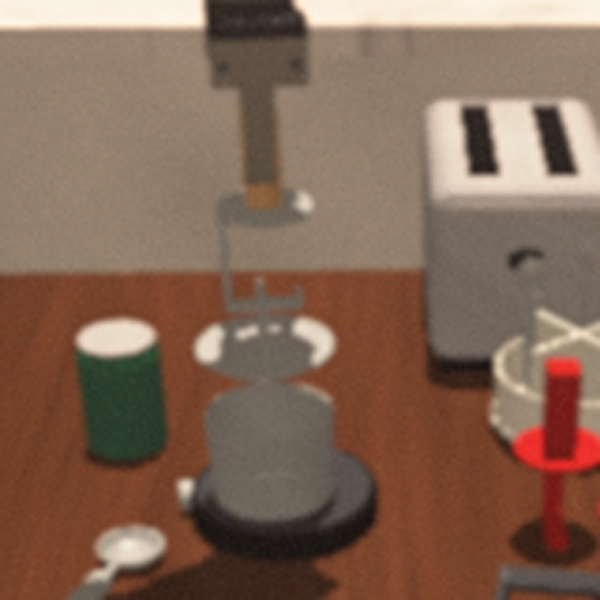

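The lid hangs level from the tongue (disc at crop (265,345)), clear of the pot. Carrying it to the saucer with gentle steps.

>>> apply_moves(motion=[[0.5,-4,0,0,15],[1.5,-13,0,0,15],[3,-27,0,0,15],[5.2,-45,0,0,15],[7.5,-66,0,0,15]])

```text
time_s: 8.22
tcp_pos: [0.4886, 0.1963, 0.2849]
tool_rot: [-0.058, 0.998, -0.0, -0.0]
ft_force: [0.3, 0.3, -2.0]
width: 0.283
grip_force: 30.0
```

>>> apply_moves(motion=[[2.5,-22,0,0,15],[5,-44,0,0,15],[7.5,-66,0,0,15],[10,-88,0,0,15],[12.5,-110,0,0,15]])

```text
time_s: 8.63
tcp_pos: [0.4886, 0.0844, 0.2851]
tool_rot: [-0.057, 0.998, -0.0, -0.0]
ft_force: [0.7, 0.1, -2.7]
width: 0.279
grip_force: 30.0
```

>>> apply_moves(motion=[[2.5,-22,0,0,15],[5,-43,0,0,15],[7,-61,0,0,15],[8.5,-74,0,0,15],[9.4,-82,0,0,15]])

```text
time_s: 9.05
tcp_pos: [0.4884, 0.0012, 0.2852]
tool_rot: [-0.056, 0.998, -0.0, -0.0]
ft_force: [0.0, 0.2, -3.0]
width: 0.285
grip_force: 30.0
```

>>> apply_moves(motion=[[0.3,-2,0,0,15],[0.3,-2,0,0,15],[0.3,-2,0,0,15]])

```text
time_s: 9.3
tcp_pos: [0.4889, 0.0032, 0.2851]
tool_rot: [-0.058, 0.998, 0.0, -0.0]
ft_force: [0.3, 0.6, -2.4]
width: 0.283
grip_force: 30.0
```

```bash
python3 - <<'E'
from h import *
go(.489,.002,.146,6.5)
p,d=ctrl.capture("side");W=cloud("side",d);P=W.reshape(-1,3)
Q=P[(abs(P[:,0]-.485)<.065)&(abs(P[:,1])<.065)&(P[:,2]>.1)&(P[:,2]<.19)]
print(np.histogram(Q[:,2],bins=9,range=(.1,.19)))
L=Q[(Q[:,2]>.144)&(Q[:,2]<.163)]
print(cv2.minEnclosingCircle((L[:,:2]*1000).astype(np.float32)),np.linalg.lstsq(np.c_[L[:,:2]-L[:,:2].mean(0),np.ones(len(L))],L[:,2],rcond=None)[0])
S=P[(abs(P[:,0]-.485)<.09)&(abs(P[:,1])<.09)&(P[:,2]>.009)&(P[:,2]<.02)];print("saucer",fit(S))
p,d=ctrl.capture("top");W=cloud("top",d);P=W.reshape(-1,3)
L=P[(abs(P[:,0]-.485)<.065)&(abs(P[:,1])<.065)&(P[:,2]>.144)&(P[:,2]<.166)];print(len(L),cv2.minEnclosingCircle((L[:,:2]*1000).astype(np.float32)) if len(L) else 0)
E
```

```text
t 9.3 tcp [0.4889 0.0032 0.2851] yaw 6.6295357094175165 tilt [-0.0001  0.0005 -1.    ] F [ 0.3146  0.6144 -2.3521] grip 29.998835921287537 0.2830707347816516
GO [  0.1  -1.3 139.1] turn 0.002 dist 139.0
(array([  0,   0,   0,   0,   0, 808,   9,  12, 111]), array([0.1 , 0.11, 0.12, 0.13, 0.14, 0.15, 0.16, 0.17, 0.18, 0.19]))
((486.15032958984375, 1.227867603302002), 54.193382263183594) [-0.0041  0.007   0.1541]
saucer (array([ 0.4863, -0.0012]), np.float64(0.07593628987797704))
411 ((505.96246337890625, 5.731821060180664), 46.20949172973633)
```

>>> apply_moves(motion=[[0,-1.5,8,0,15],[0,-1.5,25,0,15],[0,-1.5,50,0,15],[0,-1.5,75,0,15],[0,-1.5,95,0,15]])

```text
time_s: 9.82
tcp_pos: [0.4885, 0.0016, 0.1881]
tool_rot: [-0.058, 0.998, -0.0, -0.001]
ft_force: [-0.3, -0.3, -2.5]
width: 0.284
grip_force: 30.0
```

>>> apply_moves(motion=[[0,0,12,0,15],[0,0,20,0,15],[0,0,26,0,15],[0,0,31,0,15],[0,0,35,0,15]])

```text
time_s: 10.23
tcp_pos: [0.4896, 0.0013, 0.1551]
tool_rot: [-0.058, 0.998, 0.0, 0.0]
ft_force: [0.4, -0.0, -2.4]
width: 0.281
grip_force: 30.0
```

>>> apply_moves(motion=[[0,0,3,0,15],[0,0,6,0,15],[0,0,9,0,15],[0,0,12,0,15],[0,0,15,0,15]])

```text
time_s: 10.65
tcp_pos: [0.4896, 0.0011, 0.1403]
tool_rot: [-0.058, 0.998, 0.0, 0.0]
ft_force: [0.4, 0.1, -1.3]
width: 0.28
grip_force: 30.0
```

>>> apply_moves(motion=[[0,0,5,0,15],[0,0,12,0,15],[0,0,12,0,15],[0,0,12,0,15]])

```text
time_s: 10.98
tcp_pos: [0.4889, 0.0011, 0.1276]
tool_rot: [-0.058, 0.998, -0.0, -0.001]
ft_force: [0.1, 0.5, -1.4]
width: 0.28
grip_force: 30.0
```

```bash
python3 - <<'E'
from h import *
go(.430,-.006,.127,6.6)
p,d=ctrl.capture("side");W=cloud("side",d);P=W.reshape(-1,3)
cv2.imwrite("pics/s5.png",cv2.resize(p[130:290,180:340],(600,600),interpolation=cv2.INTER_CUBIC)[:,:,::-1])
Q=P[(abs(P[:,0]-.485)<.065)&(abs(P[:,1])<.065)&(P[:,2]>0)&(P[:,2]<.1)]
print(np.histogram(Q[:,2],bins=20,range=(0,.1))[0])
L=Q[(Q[:,2]>.01)&(Q[:,2]<.02)];L=L[np.hypot(L[:,0]-.4855,L[:,1])<.06];print(np.median(L[:,2]),L.mean(0))
E
```

```text
t 10.9833 tcp [0.4889 0.0011 0.1276] yaw 6.59747108898749 tilt [-0.0011 -0.0002 -1.    ] F [ 0.129   0.5317 -1.3537] grip 29.99888241291046 0.28016818702027124
GO [59.3 -0.3  0.7] turn -0.0 dist 59.0
[489 256 436 369   6  48  61  15   7   6  32  15   4   4   5   2   3   3
   4   2]
0.014991541520762819 [ 0.4857 -0.008   0.015 ]
```

View pics/s5.png

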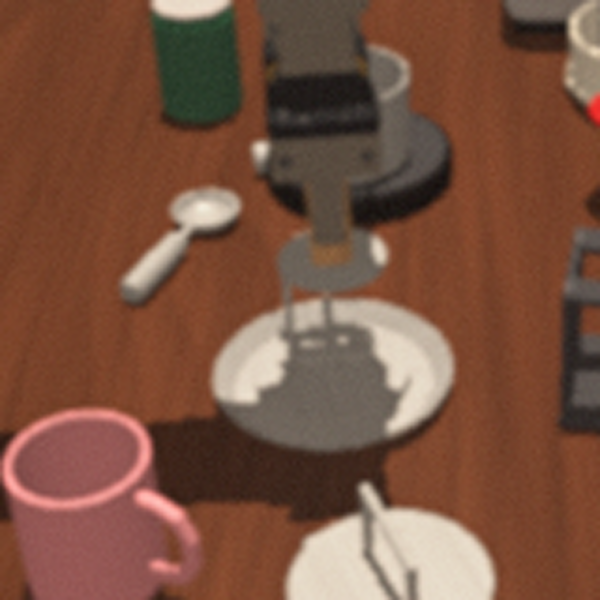

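The lid sits on the saucer (crop (325,370)) with the tongue free of the bar in the loop. Backing out along the loop axis.

>>> apply_moves(motion=[[6,0,0,0,15],[18,0,0,0,15],[32,0,0,0,15],[44,0,0,0,15],[52,0,0,0,15]])

```text
time_s: 11.45
tcp_pos: [0.4361, -0.005, 0.1282]
tool_rot: [-0.057, 0.998, 0.0, -0.0]
ft_force: [-0.4, -0.5, -1.0]
width: 0.281
grip_force: 30.0
```

>>> apply_moves(motion=[[0,0,0,0,15],[0,0,0,0,15]])

```text
time_s: 11.62
tcp_pos: [0.4379, -0.0048, 0.1285]
tool_rot: [-0.057, 0.998, 0.0, 0.001]
ft_force: [1.1, 0.6, -1.7]
width: 0.279
grip_force: 30.0
```

```bash
python3 - <<'E'
from h import *
go(.6972,-.0108,.257,-11.1)
p,d=ctrl.capture("side");W=cloud("side",d);P=W.reshape(-1,3)
Q=P[(P[:,0]>.36)&(P[:,0]<.55)&(abs(P[:,1])<.05)]
B=Q[(Q[:,2]>.045)&(Q[:,2]<.06)&(Q[:,0]>.46)];print("bar",len(B),rect(B) if len(B) else 0)
T=Q[(Q[:,2]>.02)&(Q[:,2]<.045)&(abs(Q[:,1])<.02)];print("tongue",len(T),rect(T) if len(T) else 0)
L=Q[(Q[:,2]>.01)&(Q[:,2]<.02)];L=P[(np.hypot(P[:,0]-.4855,P[:,1])<.056)&(P[:,2]>.01)&(P[:,2]<.02)];print("disc",len(L),L.mean(0),cv2.minEnclosingCircle((L[:,:2]*1000).astype(np.float32)))
E
```

```text
t 11.6167 tcp [ 0.4379 -0.0048  0.1285] yaw 6.592587824445983 tilt [ 0.0012  0.0003 -1.    ] F [ 1.0601  0.627  -1.6709] grip 29.99893069267273 0.2792447008886055
GO [-257.1  -35.7 -128.1] turn 0.309 dist 289.0
bar 44 ((485.54498291015625, -2.9643898010253906), (5.721930503845215, 65.57603454589844), 6.479523658752441)
tongue 131 ((435.120849609375, -4.73038387298584), (56.78564453125, 21.124774932861328), 7.004575252532959)
disc 760 [ 0.4881 -0.0057  0.0152] ((485.168212890625, -0.48067665100097656), 54.026649475097656)
```

The lid stayed centred and the tongue is clear. Rising, then moving to above the stand.

>>> apply_moves(motion=[[0,0,-20,0,15],[0,0,-50,0,15],[0,0,-85,0,15],[0,0,-115,0,15],[0,0,-130,0,15]])

```text
time_s: 12.08
tcp_pos: [0.4401, -0.0048, 0.262]
tool_rot: [-0.057, 0.998, 0.0, 0.003]
ft_force: [0.3, -0.2, -1.8]
width: 0.281
grip_force: 30.0
```

>>> apply_moves(motion=[[-20,-3,0,0.06,15],[-50,-7,0,0.12,15],[-80,-11,0,0.18,15],[-110,-15,0,0.24,15],[-140,-19,0,0.31,15]])

```text
time_s: 12.5
tcp_pos: [0.581, -0.0074, 0.2582]
tool_rot: [0.099, 0.995, 0.0, 0.0]
ft_force: [0.4, 0.1, -1.9]
width: 0.282
grip_force: 30.0
```

```bash
python3 -c "
from h import *
go(.6972,-.0108,.258,-11.1)"
```

```text
t 12.5 tcp [ 0.581  -0.0074  0.2582] yaw -11.30580857297378 tilt [ 0.0008 -0.0001 -1.    ] F [ 0.3587  0.1039 -1.9018] grip 29.996821582317352 0.2821450079780738
GO [-114.7   19.5    0.3] turn -0.004 dist 116.0
```

>>> apply_moves(motion=[[-30,5,0,-0.004,15],[-60,10,0,-0.004,15],[-90,15.5,0,-0.004,15],[-108,18.5,0,-0.004,15],[-114.5,19.5,0,-0.004,15]])

```text
time_s: 12.92
tcp_pos: [0.6976, -0.0104, 0.2567]
tool_rot: [0.095, 0.995, -0.001, 0.0]
ft_force: [-1.2, 0.1, -1.3]
width: 0.28
grip_force: 30.0
```

>>> apply_moves(motion=[[0,0,0,0,15],[0,0,0,0,15],[0,0,0,0,15]])

```text
time_s: 13.17
tcp_pos: [0.694, -0.0108, 0.2582]
tool_rot: [0.095, 0.995, 0.0, -0.0]
ft_force: [-1.1, 0.2, -2.3]
width: 0.282
grip_force: 30.0
```

```bash
python3 - <<'E'
from h import *
go(.6972,-.0108,.1275,-11.1)
p,d=ctrl.capture("side");W=cloud("side",d);P=W.reshape(-1,3)
Q=P[(abs(P[:,0]-.695)<.08)&(abs(P[:,1]+.01)<.06)]
T=Q[(Q[:,2]>.145)&(Q[:,2]<.175)];print("tongue",len(T),rect(T),np.percentile(T[:,2],[5,50,95]))
A=Q[(Q[:,2]>.094)&(Q[:,2]<.106)];print("arms",len(A),rect(A))
go(.6972,-.0108,.1275,-11.1)
E
```

```text
t 13.1667 tcp [ 0.694  -0.0108  0.2582] yaw -10.952083615792723 tilt [-0.0007  0.0003 -1.    ] F [-1.0835  0.1533 -2.2906] grip 29.998956620693207 0.28182343118208053
GO [ -3.2   0.5 130.7] turn 0.003 dist 131.0
tongue 131 ((690.739990234375, -10.08549690246582), (20.26057243347168, 56.91383361816406), 78.76182556152344) [0.1567 0.161  0.1684]
arms 598 ((690.9340209960938, -10.679298400878906), (83.75824737548828, 98.65388488769531), 79.56966400146484)
t 13.2167 tcp [ 0.6941 -0.0106  0.2585] yaw -10.942363593147581 tilt [-0.0002  0.0004 -1.    ] F [-0.0399  0.5428 -1.5161] grip 29.99888151884079 0.2787085528648465
GO [ -3.2   0.4 131. ] turn 0.003 dist 131.0
```

>>> apply_moves(motion=[[-3,0.4,10,0,15],[-3,0.4,30,0,15],[-3,0.4,55,0,15],[-3,0.4,80,0,15],[-3,0.4,105,0,15]])

```text
time_s: 13.63
tcp_pos: [0.6975, -0.0106, 0.1522]
tool_rot: [0.095, 0.995, 0.0, 0.0]
ft_force: [-0.5, 1.3, -1.7]
width: 0.281
grip_force: 30.0
```

>>> apply_moves(motion=[[0,0,12,0,15],[0,0,18,0,15],[0,0,22,0,15],[0,0,24,0,15],[0,0,24,0,15]])

```text
time_s: 14.05
tcp_pos: [0.6986, -0.0109, 0.1301]
tool_rot: [0.095, 0.995, 0.0, 0.001]
ft_force: [0.3, 0.2, -1.0]
width: 0.277
grip_force: 30.0
```

```bash
python3 -c "
from h import *
go(.6972,-.0108,.1271,-11.1)"
```

```text
t 14.05 tcp [ 0.6986 -0.0109  0.1301] yaw -10.937905003924449 tilt [ 0.0017  0.0001 -1.    ] F [ 0.339   0.2201 -0.9651] grip 29.99894678592682 0.27713442123408966
GO [ 1.4 -0.2  3. ] turn 0.003 dist 3.0
```

>>> apply_moves(motion=[[1,0,1,0,15],[1,0,2,0,15],[1,0,2.5,0,15],[1,0,2.5,0,15]])

```text
time_s: 14.38
tcp_pos: [0.6972, -0.0106, 0.1271]
tool_rot: [0.095, 0.995, 0.0, 0.0]
ft_force: [0.2, 0.6, -0.5]
width: 0.277
grip_force: 30.0
```

>>> apply_moves(motion=[[0,0,0,0,40],[0,0,0,0,80],[0,0,0,0,80],[0,0,0,0,80],[0,0,0,0,80]])

```text
time_s: 14.8
tcp_pos: [0.6971, -0.0107, 0.1268]
tool_rot: [0.095, 0.995, 0.0, 0.0]
ft_force: [0.6, -0.5, -0.4]
width: 0.623
grip_force: 0.0
```

>>> apply_moves(motion=[[0,0,0,0,80],[0,0,-20,0,80],[0,0,-50,0,80],[0,0,-80,0,80],[0,0,-110,0,80]])

```text
time_s: 15.22
tcp_pos: [0.6967, -0.0107, 0.2377]
tool_rot: [0.095, 0.995, -0.0, -0.0]
ft_force: [1.2, 0.9, 0.3]
width: 0.8
grip_force: 0.0
```

>>> apply_moves(motion=[[30,0,-20,0,80],[60,0,-30,0,80],[95,0,-40,0,80],[130,0,-50,0,80],[160,0,-50,0,80]])

```text
time_s: 15.63
tcp_pos: [0.5388, 0.0199, 0.2885]
tool_rot: [0.095, 0.995, 0.001, 0.001]
ft_force: [0.3, 0.9, 1.0]
width: 0.796
grip_force: 0.0
```

>>> apply_moves(motion=[[0,40,0,0,80],[0,80,0,0,80],[0,110,0,0,80],[0,130,0,0,80],[0,130,0,0,80]])

```text
time_s: 16.05
tcp_pos: [0.5643, 0.1532, 0.2864]
tool_rot: [0.092, 0.996, 0.001, -0.0]
ft_force: [0.2, 0.2, -0.7]
width: 0.8
grip_force: 0.0
```

```bash
python3 - <<'E'
from h import *
go(0.6972,-.0108,.1271,-11.1)
p,d=ctrl.capture("top");p2,d2=ctrl.capture("side")
cv2.imwrite("pics/end.png",np.vstack([p[90:340,120:480],p2[100:350,180:540]])[:,:,::-1])
P=cloud("top",d).reshape(-1,3)
Q=P[(abs(P[:,0]-.695)<.06)&(abs(P[:,1]+.01)<.06)]
H=Q[(Q[:,2]>.155)&(Q[:,2]<.2)];print("handle",len(H),np.median(H[:,2]),rect(H))
A=Q[(Q[:,2]>.09)&(Q[:,2]<.112)];print("arms",rect(A))
P2=cloud("side",d2).reshape(-1,3)
for X in(P,P2):
    L=X[(np.hypot(X[:,0]-.485,X[:,1])<.058)&(X[:,2]>.01)&(X[:,2]<.02)]
    if len(L)>50: print("disc",len(L),cv2.minEnclosingCircle((L[:,:2]*1000).astype(np.float32)),np.linalg.lstsq(np.c_[L[:,:2]-L[:,:2].mean(0),np.ones(len(L))],L[:,2],rcond=None)[0])
E
```

```text
t 16.05 tcp [0.5643 0.1532 0.2864] yaw -10.504932435903656 tilt [-0.      0.0021 -1.    ] F [ 0.2121  0.2208 -0.6958] grip 0.0 0.7997362789695089
GO [-160.7 -137.4  158.9] turn 0.01 dist 264.0
handle 195 0.17290342030260508 ((697.0529174804688, -9.487751960754395), (25.862140655517578, 25.667455673217773), 78.54006958007812)
arms ((690.5300903320312, -9.232009887695312), (79.94993591308594, 100.44499206542969), 80.20874786376953)
disc 1555 ((484.1567077636719, 0.227230042219162), 51.82178497314453) [ 0.0009 -0.003   0.0141]
disc 818 ((487.9142150878906, 0.11073562502861023), 54.77688217163086) [-0.002   0.0002  0.0151]
```

View pics/end.png

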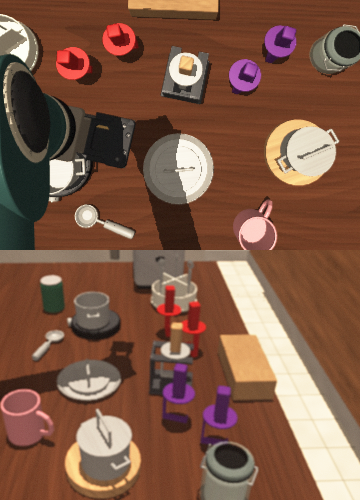

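The final picture shows the lid flat in the saucer (178,168), the lifter back in its stand (187,68) and everything else in place. The measurements put the lid within 1 mm of the saucer centre.

```bash
python3 -c "
from workcell import ctrl
print(ctrl.sign_off())"
```

```text
the job is handed in; nothing more can be done
None
```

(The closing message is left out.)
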